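Turn the scooter wheel to bring its valve to the pump pointer

TASK

Get the scooter wheel on the sloping repair stand ready for the pump: push its spokes round with the fingertips, spoke after spoke as needed, until the red-capped valve stem points straight up the slope at the yellow pointer, and leave the wheel still there with the fingers out of it. Push gently without gripping the wheel, and leave the tyre, the valve stem and the things standing round the stand alone.

Things in the scene. Friction and masses are not known exactly. Their poses are not given: they have to be found in the camera images.
- axle (a point): Fixed centre of the wheel on its axle, 170 mm above the bench. The wheel leans back, its face tilted 30 degrees from horizontal and turned roughly to the robot's right. z: along the axle, up out of the face; x: in the wheel's plane straight up the slope, to the yellow pointer; y: in the plane, level. x, y, z in the other entries are in this frame.
- fork (a point): Middle of the fixed round steel fork bar, 10 mm thick, that crosses in front of the face along y (y = -175 to 175 mm, x = 0, z = 28 to 38 mm; 40 mm at the middle) and returns behind the wheel at z = -50 to -40 mm. A finger in the spokes can sweep the half above the bar or the half below it, but cannot pass it. A like rear arm runs up along x at z = -51 to -39 mm.
- pointer (a point): Tip of the fixed yellow pointer at the top of the wheel, x = 160 mm, y = 0, z = 20 mm; the pointer is 24 mm wide.
- wheel: Wheel with dark hub, aluminium spokes and rim. Origin at the axle; z as axle z; its own x axis points to the valve stem, and must end along axle x. Turns all the way round either way; friction (0.25 N m) stops it when not pushed. Hub radius 32 mm, to z = 24 mm. Rim radius 105 to 119 mm, z = -14 to 14 mm.
- spoke (a point): Middle of one spoke (turns with the wheel), 68 mm from the axle, 36 degrees counter-clockwise about z from the valve. Five straight spokes stand at 36, 108, 180, 252 and 324 degrees from the valve, each 14 mm wide, z = -2 to 14 mm, from the hub to the rim; the windows between them are open, radius 32 to 105 mm.
- tyre: Black rubber tyre, fixed on the wheel (same origin and axes as wheel), radius 119 to 151 mm, z = -16 to +16 mm, together with the valve stem: a bent brass stem with a red cap that leaves the rim on the front face and lies radially in front of the tyre, from radius 110 to 155 mm, z up to 27 mm. Not to be pushed.
- valve (a point): Outer end of the red valve cap, 155 mm from the axle along the wheel's x axis and 21 mm in front of the wheel's mid-plane.
- mug: Steel mug, 76 mm across, 85 mm high, standing near the stand; origin under its centre. Leave alone.
- flux: Small white bottle with yellow cap, 40 mm across, 85 mm high; origin under its centre. Leave alone.
- spray: Blue can, 52 mm across, 120 mm high; origin under its centre. Leave alone.
- driver: Screwdriver with red handle, 170 mm long, lying on the bench; origin at its middle, x along the shaft. Leave alone.

How it is judged:
By the outcome, as a careful person would: the job done as asked, in the order asked, and still so for the second after the job is handed in, with the robot touching nothing.
It also fails if it takes over 64 s, if anything falls off the work surface, if the arm or the gripper's body presses on something with over 40 N, if the wrist force passes 120 N, or if a joint passes its speed limit or range.

ROBOT

A 7-joint arm with a two-finger parallel gripper is mounted at the origin on the work surface. World frame = base frame: x ahead of the robot, y to its left, z up, the work surface at z = 0. Lengths are in m, angles in rad, forces in N, time in s.
With the tool pointing down it reaches from about 0.4 to 0.85 m from the base axis. Payload 10.4 kg.
Tool frame: the origin (TCP) lies on the centre line of the jaws, within the pads' length; the fingertips stand r.tip_extent ahead of it and the grasp point (between the pads) lies 3 mm ahead of it (r.tip_extent is the distance from the TCP to the fingertips, in m); z points along the fingers, y is the direction in which the jaws open and shut (so a half turn about z gives the same grasp; the last joint's range is limited). The gripper opens to 87 mm and grips with 3 to 60 N. Pads are 19 mm wide; open, the fingers measure 117 mm over their backs; the gripper's body (75 mm by 190 mm) begins 51 mm behind the grasp point.
Start: joints at [1.278, 0.332, -0.065, 1.46, 0.022, 1.35, -0.088], TCP at [0.167, -0.602, 0.245] pointing down, gripper open.
Joint ranges: [-2.6, 2.6], [-0.5, 2.12], [-1.47, 1.34], [0.16, 2.42], [-1.27, 4.41], [0.06, 2.06], [-2.6, 2.6]. Speed limits (rad/s): [2.22, 2.22, 2.79, 2.79, 3.14, 3.14, 3.14].

INTERFACE

Orientations are given as a unit quaternion [x, y, z, w].
In Python, from bench import r gives the robot as it stands. The module is installed in compiled form; this text tells all that it offers.
- The arm moves only by the shell command python3 -m jog 'ROWS' [FORCE]. ROWS is JSON, a list of rows, each a list of 5 numbers: the shift along the tool's x, y, z in cm, then the turn about the tool's z in rad, then the closure, from 0 (fully open) to 1 (shut). A call has exactly 10 rows; each row shifts and turns the pose as measured when the row begins, along the tool's axes as they then stand; what a row does not reach is not made up. A row lasts 1/10 s, in which the tool goes at most 50 mm and 8.59 degrees, less where a joint would pass 70% of its speed; a pose out of reach is approached as far as the arm can. A call with a gripper value outside its range is refused whole. The fingers move at their own pace and stop on an object; FORCE is the grip in N (left out, the last holds). Time passes only in rows, so rows that do not move let the fingers close, or fill a call up. It gives the time, the measured TCP pose, the force and the opening at its end, in the units of the state.
- r.read_state(): the state, without advancing time (a new reading comes with each control period).
- r.camera(name): name is "scene" or "top"; returns a dict with "pixels" (384x512x3 uint8, red, green, blue), "fx", "fy", "cx", "cy" (pixels), "camera_from_world" (4x4, takes a point from world to camera coordinates). Camera axes: x right, y up, looking along -z (the intrinsics and any distortion apply to the point x, -y, -z); pixel columns grow to the right and rows downward; lengths in m; the calibration is good to about 2 mm. A picture is of the moment at which its call begins. There is no depth.
- r.close_job(): hands the job in, once; it reports no verdict.
The state is a dict: "time": time; "joint_positions": joint angles; "joint_vel": joint speeds; "joint_torque": joint torques, N m; "ee_pos": TCP position; "eef_rot": TCP orientation; "ft_force": force on the tool from outside, world axes, zero at the start; "torque": the same for the moment, N m; "width": finger opening in m.
Only numpy, scipy, OpenCV 4.12 (cv2) and the standard library are available. Lean on these libraries where they do the work, as an engineer would, in place of code of your own. Each camera call takes 0.05 s, during which the arm holds its last target. There are 200 camera calls.

## Working session

There is one attempt and no reset: what is moved stays moved. The work goes in short steps, Python scripts to look and compute and a shell command to move; the robot and the scene stay as the last step left them, time stands still between calls to the robot, and variables do not carry over. Pictures are saved under pics/ and viewed, about 8 in all and at most 12, crops included, and the job is handed in when it is done.

```bash
mkdir -p pics; python3 - <<'E'
from bench import r
import cv2,numpy as np
ims=[]
for n in("scene","top"):
    c=r.camera(n);cv2.imwrite(f"pics/{n}0.png",c["pixels"][:,:,::-1]);print(n,c["fx"],c["fy"],c["cx"],c["cy"],c.keys());print(np.round(c["camera_from_world"],4).tolist())
s=r.read_state();print(s,r.tip_extent)
E
```

```text
scene 476.4498902499338 476.4498902499338 255.18748223236028 191.06756449690428 dict_keys(['pixels', 'fx', 'fy', 'cx', 'cy', 'camera_from_world'])
[[0.6566, 0.7542, 0.0085, -0.4139], [-0.5901, 0.5066, 0.6286, 0.2426], [0.4698, -0.4177, 0.7777, -1.5472], [0.0, 0.0, 0.0, 1.0]]
top 349.7015337672209 349.7015337672209 253.268106160699 195.24224688943798 dict_keys(['pixels', 'fx', 'fy', 'cx', 'cy', 'camera_from_world'])
[[-0.0172, -0.9998, -0.0062, 0.0104], [0.9878, -0.018, 0.1549, -0.6146], [-0.155, -0.0034, 0.9879, -1.0765], [0.0, 0.0, 0.0, 1.0]]
{'time': 0.1, 'joint_positions': array([ 1.27836708,  0.3328383 , -0.06474062,  1.46086666,  0.02160256,
        1.34989422, -0.0885099 ]), 'joint_vel': array([-3.31835707e-04, -3.38262522e-04,  1.36520163e-03, -4.05187051e-03,
       -2.60089644e-03, -8.74310266e-05,  5.63923255e-04]), 'joint_torque': array([ 1.94459652e-03, -6.24542856e+01,  2.51632661e-02, -3.90719426e+01,
       -6.12480612e-02,  3.65888339e-02,  1.01167279e-05]), 'ee_pos': array([ 0.16653834, -0.6020685 ,  0.24381063]), 'eef_rot': array([ 9.90909346e-01,  1.34529697e-01, -1.11890887e-04, -6.45747234e-04]), 'ft_force': array([-0.14926813,  0.29267073,  0.67773327]), 'torque': array([0.02003237, 0.02282145, 0.00837658]), 'width': 0.08686708467138003} 0.022
```

View pics/scene0.png

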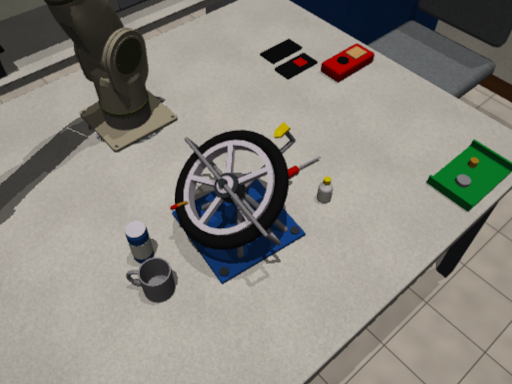

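View pics/top0.png

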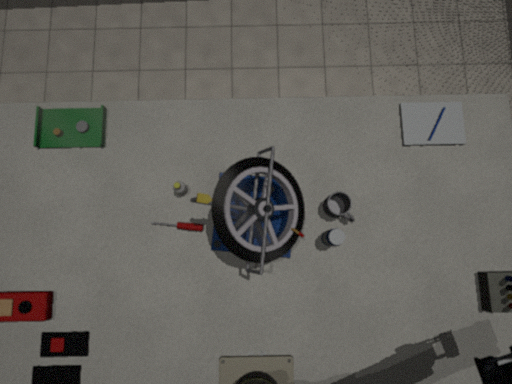

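```bash
python3 - <<'E'
import cv2,numpy as np
a=cv2.imread("pics/scene0.png")[120:260,160:320];b=cv2.imread("pics/top0.png")[138:283,185:325]
a=cv2.resize(a,(400,350),interpolation=3);b=cv2.resize(b,(400,414),interpolation=3)
c=np.zeros((414,800,3),np.uint8);c[:350,:400]=a;c[:,400:]=b;cv2.imwrite("pics/c1.png",c)
E
```

```text
(no output)
```

View pics/c1.png

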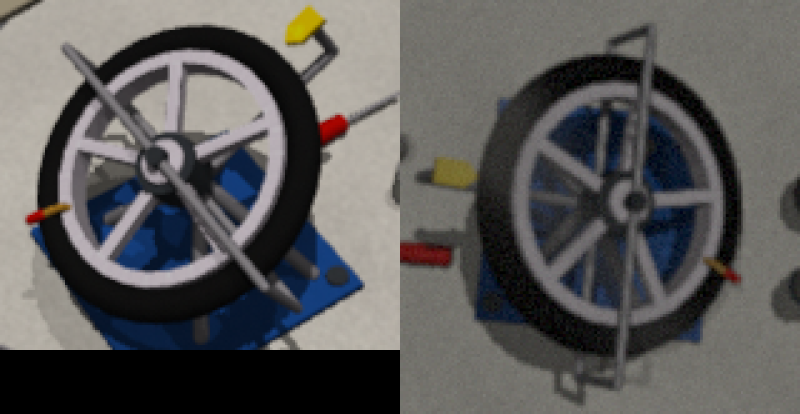

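```bash
cat > h.py <<'E'
import numpy as np
from scipy.optimize import least_squares
from bench import r
K={"scene":(476.45,255.19,191.07,np.array([[0.6566,0.7542,0.0085,-0.4139],[-0.5901,0.5066,0.6286,0.2426],[0.4698,-0.4177,0.7777,-1.5472]])),
"top":(349.70,253.27,195.24,np.array([[-0.0172,-0.9998,-0.0062,0.0104],[0.9878,-0.018,0.1549,-0.6146],[-0.155,-0.0034,0.9879,-1.0765]]))}
def proj(n,p):
    f,cx,cy,M=K[n];q=M[:,:3]@p+M[:,3];return np.array([cx+f*q[0]/-q[2],cy+f*-q[1]/-q[2]])
def frame(psi):
    s,c=.5,np.sqrt(.75);z=np.array([np.cos(psi)*s,np.sin(psi)*s,c]);x=np.array([-np.cos(psi)*c,-np.sin(psi)*c,s])
    return np.column_stack([x,np.cross(z,x),z])
def pol(rad,a,z): return np.array([rad*np.cos(a),rad*np.sin(a),z])
E
python3 - <<'E'
from h import *
S=lambda u,v:np.array([160+u/2.5,120+v/2.5]);T=lambda u,v:np.array([185+(u-400)/2.857,138+v/2.857])
obs=[("scene",S(155,158),[0,0,.036]),("scene",S(67,47),[0,.175,.033]),("scene",S(287,42),[.16,0,.02]),
("top",T(636,201),[0,0,.038]),("top",T(652,28),[0,-.175,.033]),("top",T(620,388),[0,.175,.033]),("top",T(475,182),[.16,0,.02])]
sp=[(175,65),(272,125),(80,148),(103,250)]
val=[("scene",S(27,220)),("top",T(738,278))]
def build(sgn):
  def f(p):
    R=frame(p[2]);o=np.array([p[0],p[1],.17]);e=[]
    for n,u,q in obs:
        q=np.array(q)*[1,sgn,1];q=q if n=="scene" else np.array(q)
        e.append(proj(n,o+R@q)-u)
    for n,u in val: e.append(proj(n,o+R@pol(.155,p[3],.021))-u)
    return np.concatenate(e)
  return f
for sgn in(1,-1):
  for a0 in (1.5,3,4.5):
    s=least_squares(build(sgn),[.6,0,-1.6,a0],loss="soft_l1");print(sgn,s.x,s.cost,np.degrees(s.x[3])%360)
    print(np.round(s.fun.reshape(-1,2),1).tolist())
R=frame(s.x[2]);o=np.r_[s.x[:2],.17]
for k in range(5):
    a=s.x[3]+np.radians(36+72*k);print(k,np.degrees(a)%360,(proj("scene",o+R@pol(.1,a,.012))-[160,120])*2.5)
E
```

```text
1 [ 0.55611387 -0.02108884 -1.68594164  2.73953283] 5.28949818197413 156.96366872184174
[[-0.1, -1.7], [-0.9, -0.7], [-1.0, -0.3], [0.1, -0.3], [-0.8, -0.6], [-1.3, -1.2], [0.2, -2.1], [-0.6, 0.2], [0.2, 0.2]]
1 [ 0.55611387 -0.02108884 -1.68594164  2.73953282] 5.2894981819740785 156.9636685737343
[[-0.1, -1.7], [-0.9, -0.7], [-1.0, -0.3], [0.1, -0.3], [-0.8, -0.6], [-1.3, -1.2], [0.2, -2.1], [-0.6, 0.2], [0.2, 0.2]]
1 [ 0.55611387 -0.02108884 -1.68594164  2.73953282] 5.289498181974192 156.96366836394995
[[-0.1, -1.7], [-0.9, -0.7], [-1.0, -0.3], [0.1, -0.3], [-0.8, -0.6], [-1.3, -1.2], [0.2, -2.1], [-0.6, 0.2], [0.2, 0.2]]
-1 [ 0.55731365 -0.02101882 -1.62427589  2.67772472] 441.9709726381472 153.4223249942364
[[0.5, -1.1], [83.5, 92.9], [-2.7, -2.0], [0.0, -1.1], [-8.5, 124.2], [6.6, -127.6], [-0.1, 0.5], [-0.7, -0.0], [0.4, -0.0]]
-1 [ 0.55731319 -0.02101872 -1.62428365  2.67773448] 441.97097270484574 153.42288456337567
[[0.5, -1.1], [83.4, 92.9], [-2.7, -2.0], [0.0, -1.1], [-8.5, 124.2], [6.6, -127.6], [-0.1, 0.5], [-0.7, -0.0], [0.4, -0.0]]
-1 [ 0.55731365 -0.02101883 -1.62427576  2.67772455] 441.97097263754364 153.42231538410326
[[0.5, -1.1], [83.5, 92.9], [-2.7, -2.0], [0.0, -1.1], [-8.5, 124.2], [6.6, -127.6], [-0.1, 0.5], [-0.7, -0.0], [0.4, -0.0]]
0 189.42231538410326 [106.61726372 249.29409173]
1 261.4223153841033 [219.97304044 241.42568667]
2 333.4223153841033 [261.57451449 122.93347235]
3 45.422315384103285 [173.95968983  66.86728165]
4 117.42231538410329 [ 83.24015611 142.39654776]
```

```bash
python3 -m jog '[[0,0,-1.5,-0.12,1],[0,0,-1.5,-0.12,1],[0,0,-1.5,-0.12,1],[0,0,-1.5,-0.12,1],[0,0,-1.5,-0.12,1],[0,0,-1.5,-0.12,1],[0,0,-1.5,-0.12,1],[0,0,-1.5,-0.12,1],[0,0,-1.5,-0.12,1],[0,0,-1.5,-0.105,1]]' 10
cat >> h.py <<'E'
O=np.array([.5561,-.0211,.17]);PSI=-1.686;FR=frame(PSI)
def tipinfo(tgt=None):
    from scipy.spatial.transform import Rotation as Ro
    s=r.read_state();Rt=Ro.from_quat(s["eef_rot"]).as_matrix();tip=s["ee_pos"]+Rt[:,2]*r.tip_extent
    p=FR.T@(tip-O);print("t",s["time"],"tip wheel mm",np.round(p*1e3,1),"ang",round(np.degrees(np.arctan2(p[1],p[0])),1),"rad",round(1e3*np.hypot(*p[:2]),1),"F",np.round(s["ft_force"],1),"w",round(s["width"],3),"tool yaw err",round(np.arctan2(Rt[1,0],Rt[0,0])-(PSI+np.pi),3))
    if tgt is not None:
        for t in tgt: print("  to",t,"tool cm",np.round(Rt.T@(O+FR@np.array(t)/1e3-tip)*100,1))
E
python3 -c "
from h import *
tipinfo([(26,65,80),(26,65,-2)])"
```

```text
time: 1.1
ee_pos: [0.1659, -0.6004, 0.3917]
eef_rot: [0.731, 0.682, 0.003, -0.007]
ft_force: [1.3, -0.2, -0.4]
width: 0.0149
t 1.1 tip wheel mm [-437.1  321.2  483. ] ang 143.7 rad 542.4 F [ 1.3 -0.2 -0.4] w 0.015 tool yaw err 0.046
  to (26, 65, 80) tool cm [58.8 28.4 12.4]
  to (26, 65, -2) tool cm [62.8 28.6 19.6]
```

```bash
python3 -m jog '[[3.9,1.9,0,0.046,1],[3.9,1.9,0,0,1],[3.9,1.9,0,0,1],[3.9,1.9,0,0,1],[3.9,1.9,0,0,1],[3.9,1.9,0,0,1],[3.9,1.9,0,0,1],[3.9,1.9,0,0,1],[3.9,1.9,0,0,1],[3.9,1.9,0,0,1]]' 10
python3 -c "
from h import *
tipinfo([(26,65,80),(26,65,-2)])"
```

```text
time: 2.1
ee_pos: [0.4003, -0.2243, 0.3926]
eef_rot: [0.749, 0.662, 0.002, -0.009]
ft_force: [0.5, -0.9, 0.3]
width: 0.0005
t 2.1 tip wheel mm [-89.7 131.7 283.4] ang 124.3 rad 159.3 F [ 0.5 -0.9  0.3] w 0.0 tool yaw err -0.008
  to (26, 65, 80) tool cm [20.1  6.7 12.1]
  to (26, 65, -2) tool cm [24.1  6.7 19.2]
```

```bash
python3 -m jog '[[3.4,0.9,0,0,1],[3.4,0.9,0,0,1],[3.4,0.9,0,0,1],[3.4,0.9,0,0,1],[3.4,0.9,0,0,1],[3.4,0.9,0,0,1],[3.4,0.9,1,0,1],[0,0,2,0,1],[0,0,2,0,1],[0,0,2,0,1]]' 10
python3 -c "
from h import *
tipinfo([(19,68,-2)])"
```

```text
time: 3.1
ee_pos: [0.4944, 0.0245, 0.3236]
eef_rot: [0.745, 0.667, 0.003, -0.009]
ft_force: [-0.3, -0.1, 1.0]
width: 0.0006
t 3.1 tip wheel mm [99.2 66.8 94.7] ang 33.9 rad 119.6 F [-0.3 -0.1  1. ] w 0.001 tool yaw err 0.004
  to (19, 68, -2) tool cm [-2.3 -0.  12.3]
```

```bash
python3 -m jog '[[-1.2,0,0,0,1],[-1.1,0,0,0,1],[0,0,0,0,1],[0,0,1.5,0,1],[0,0,1.5,0,1],[0,0,1.5,0,1],[0,0,1.5,0,1],[0,0,0,0,1],[0,0,0,0,1],[0,0,0,0,1]]' 10
python3 - <<'E'
from h import *
import cv2
tipinfo([(19,68,-2)])
a=r.camera("scene")["pixels"][100:260,140:320,::-1];b=r.camera("top")["pixels"][138:283,185:325,::-1]
a=cv2.resize(a,(400,356),interpolation=3);b=cv2.resize(b,(400,414),interpolation=3)
c=np.zeros((414,800,3),np.uint8);c[:356,:400]=a;c[:,400:]=b;cv2.imwrite("pics/c2.png",c)
E
```

```text
time: 4.1
ee_pos: [0.4911, -0.001, 0.2606]
eef_rot: [0.746, 0.666, 0.003, -0.009]
ft_force: [-0.6, -0.2, -0.5]
width: 0.0007
t 4.1 tip wheel mm [45.4 67.1 53. ] ang 55.9 rad 81.0 F [-0.6 -0.2 -0.5] w 0.001 tool yaw err 0.001
  to (19, 68, -2) tool cm [ 0.4 -0.   6.1]
```

View pics/c2.png

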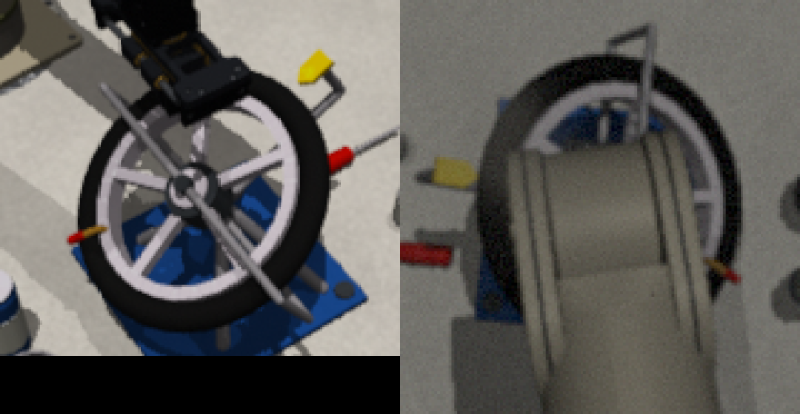

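The scene crop shows the gripper body over the near upper part of the wheel (about 200,85), clear of the fork; the valve is unmoved (red cap at 73,240). Lowering into the window.

```bash
python3 -m jog '[[0.2,0,1,0,1],[0.2,0,1,0,1],[0,0,1,0,1],[0,0,1,0,1],[0,0,1,0,1],[0,0,0.8,0,1],[0,0,0.3,0,1],[0,0,0,0,1],[0,0,0,0,1],[0,0,0,0,1]]' 10
python3 -c "
from h import *
tipinfo([(46,53,-2),(62,34,-2)])"
```

```text
time: 5.2
ee_pos: [0.4913, 0.0039, 0.1949]
eef_rot: [0.746, 0.665, 0.003, -0.008]
ft_force: [-1.4, -0.1, 1.7]
width: 0.0004
t 5.2 tip wheel mm [16.8 67.4 -6.4] ang 76.0 rad 69.5 F [-1.4 -0.1  1.7] w 0.0 tool yaw err 0.001
  to (46, 53, -2) tool cm [ 2.3  1.4 -1.8]
  to (62, 34, -2) tool cm [ 3.7  3.3 -2.6]
```

```bash
python3 -m jog '[[0.58,0.25,-0.33,0,1],[0.58,0.25,-0.33,0,1],[0.52,0.38,-0.3,0,1],[0.52,0.38,-0.3,0,1],[0.44,0.5,-0.25,0,1],[0.44,0.5,-0.25,0,1],[0.34,0.6,-0.2,0,1],[0.34,0.6,-0.2,0,1],[0,0,0,0,1],[0,0,0,0,1]]' 10
python3 -c "
from h import *
tipinfo([(60,32,-4),(65.4,18.7,-4),(67.8,4.7,-4)])"
```

```text
time: 6.2
ee_pos: [0.5331, 0.0381, 0.2179]
eef_rot: [0.747, 0.665, 0.002, -0.008]
ft_force: [-1.3, -1.6, -1.0]
width: 0.0005
t 6.2 tip wheel mm [61.9 29.9 -5.8] ang 25.8 rad 68.7 F [-1.3 -1.6 -1. ] w 0.0 tool yaw err -0.001
  to (60, 32, -4) tool cm [-0.3 -0.2 -0.1]
  to (65.4, 18.7, -4) tool cm [ 0.2  1.1 -0.3]
  to (67.8, 4.7, -4) tool cm [ 0.4  2.5 -0.5]
```

```bash
python3 -m jog '[[0.12,0.55,-0.17,0,1],[0.12,0.55,-0.17,0,1],[0.1,0.7,-0.1,0,1],[0.1,0.7,-0.1,0,1],[0,0.7,0,0,1],[-0.05,0.7,0,0,1],[-0.15,0.65,0.08,0,1],[-0.2,0.6,0.1,0,1],[0,0,0,0,1],[0,0,0,0,1]]' 10
python3 - <<'E'
from h import *
import cv2
tipinfo([(59,-34,-4)])
a=r.camera("scene")["pixels"][100:260,140:320,::-1];b=r.camera("top")["pixels"][138:283,185:325,::-1]
a=cv2.resize(a,(400,356),interpolation=3);b=cv2.resize(b,(400,414),interpolation=3)
c=np.zeros((414,800,3),np.uint8);c[:356,:400]=a;c[:,400:]=b;cv2.imwrite("pics/c3.png",c)
E
```

```text
time: 7.2
ee_pos: [0.5878, 0.0328, 0.2199]
eef_rot: [0.747, 0.665, 0.001, -0.01]
ft_force: [-0.8, 0.7, -1.2]
width: 0.0002
t 7.2 tip wheel mm [ 63.8 -25.   -4.6] ang -21.4 rad 68.5 F [-0.8  0.7 -1.2] w 0.0 tool yaw err -0.001
  to (59, -34, -4) tool cm [-0.4  0.9  0.2]
```

View pics/c3.png

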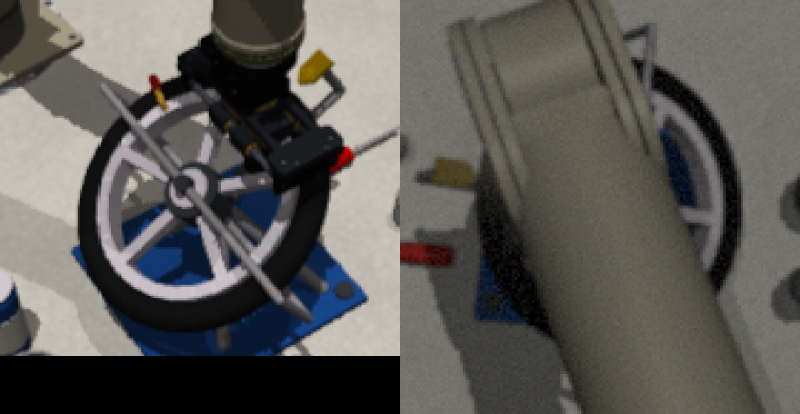

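```bash
python3 -m jog '[[0,-0.5,0,0,1],[0,0,0,0,1],[0,0,-1.2,0,1],[0,0,-1.2,0,1],[0,0,-1.2,0,1],[0,0,-1.2,0,1],[0,0,0,0,1],[0,-1,0,0,1],[-0.3,-1.5,0,0,1],[-0.3,-1.5,0,0,1]]' 10
python3 - <<'E'
from h import *
tipinfo([(33,62,-4)])
u=np.array([140+155/2.222,100+78/2.225])
s=least_squares(lambda a:proj("scene",O+FR@pol(.155,a[0],.021))-u,[1.2]);print(np.degrees(s.x),s.fun)
E
```

```text
time: 8.3
ee_pos: [0.5416, 0.0322, 0.2743]
eef_rot: [0.747, 0.665, 0.003, -0.009]
ft_force: [-0.2, -0.4, 0.3]
width: 0.0003
t 8.3 tip wheel mm [85.8 20.8 45.5] ang 13.6 rad 88.3 F [-0.2 -0.4  0.3] w 0.0 tool yaw err -0.001
  to (33, 62, -4) tool cm [-2.2 -4.1  6.9]
[70.73903818] [-1.38417355 -2.4780096 ]
```

```bash
python3 -m jog '[[-0.8,-1,0,0,1],[-0.8,-1.2,0,0,1],[-0.5,-1,0,0,1],[0,-0.2,0,0,1],[0,0,1.2,0,1],[0,0,1.2,0,1],[0,0,1.2,0,1],[0,0,0.4,0,1],[0,0,0,0,1],[0,0,0,0,1]]' 10
python3 -c "
from h import *
tipinfo([(31,63,-4)])"
```

```text
time: 9.3
ee_pos: [0.4984, 0.0172, 0.2266]
eef_rot: [0.746, 0.666, 0.0, -0.011]
ft_force: [0.8, 0.0, 0.7]
width: 0.0002
t 9.3 tip wheel mm [44.8 62.1 14. ] ang 54.2 rad 76.5 F [0.8 0.  0.7] w 0.0 tool yaw err 0.001
  to (31, 63, -4) tool cm [-0.3 -0.1  2.2]
```

```bash
python3 -m jog '[[-0.3,0,0.4,0,1],[0,0,0.8,0,1],[0,0,0.8,0,1],[0,0,0,0,1],[0,0,0,0,1],[0.5,0.4,-0.28,0,1],[0.5,0.4,-0.28,0,1],[0.44,0.5,-0.25,0,1],[0.4,0.5,-0.23,0,1],[0,0,0,0,1]]' 10
python3 -c "
from h import *
tipinfo([(60,32,-4),(67,10,-4),(66,-12,-4)])"
```

```text
time: 10.3
ee_pos: [0.5197, 0.0302, 0.2165]
eef_rot: [0.747, 0.665, -0.001, -0.011]
ft_force: [-1.4, -0.8, 0.1]
width: 0.0007
t 10.3 tip wheel mm [53.  42.4 -2.3] ang 38.7 rad 67.9 F [-1.4 -0.8  0.1] w 0.001 tool yaw err -0.001
  to (60, 32, -4) tool cm [ 0.7  1.  -0.2]
  to (67, 10, -4) tool cm [ 1.3  3.2 -0.6]
  to (66, -12, -4) tool cm [ 1.2  5.4 -0.6]
```

```bash
python3 -m jog '[[0.3,0.5,-0.1,0,1],[0.3,0.5,-0.1,0,1],[0.25,0.5,-0.12,0,1],[0.2,0.6,-0.12,0,1],[0.1,0.6,-0.1,0,1],[0,0.6,0,0,1],[0,0.5,0,0,1],[0,0.4,0,0,1],[0,0,0,0,1],[0,0,0,0,1]]' 10
python3 - <<'E'
from h import *
import cv2
tipinfo([(66,-12,-4),(63.9,-23.3,-4)])
a=r.camera("scene")["pixels"][100:260,160:320,::-1];cv2.imwrite("pics/c4.png",cv2.resize(a,(600,600),interpolation=3))
E
```

```text
time: 11.3
ee_pos: [0.5658, 0.0382, 0.2212]
eef_rot: [0.747, 0.665, -0.001, -0.012]
ft_force: [-2.5, 0.1, -0.4]
width: 0.0003
t 11.3 tip wheel mm [66.8 -2.3 -4.9] ang -2.0 rad 66.9 F [-2.5  0.1 -0.4] w 0.0 tool yaw err 0.0
  to (66, -12, -4) tool cm [-0.1  1.  -0.1]
  to (63.9, -23.3, -4) tool cm [-0.3  2.1  0. ]
```

View pics/c4.png

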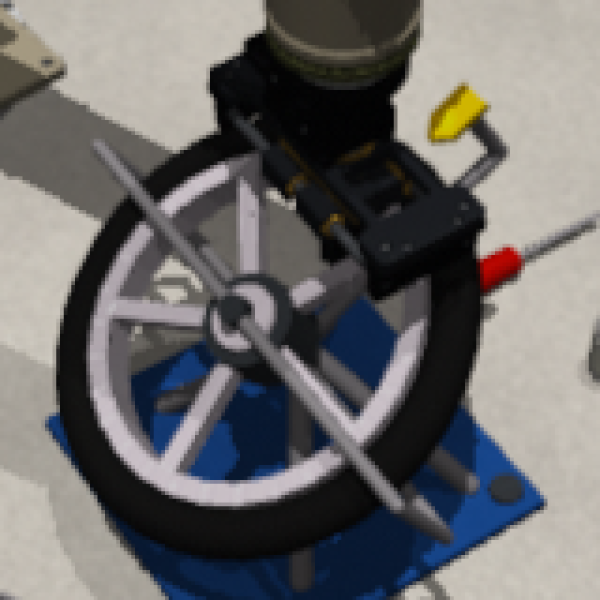

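```bash
cat >> h.py <<'E'
def ang(n,u,z):
    s=min((least_squares(lambda q:proj(n,O+FR@np.array([q[0],q[1],z]))-u,[.05*np.cos(a),.05*np.sin(a)]) for a in(0,)),key=lambda s:s.cost)
    return np.degrees(np.arctan2(s.x[1],s.x[0])),1e3*np.hypot(*s.x)
E
python3 - <<'E'
from h import *
for u in[(245,185),(130,310),(182,455),(333,283),(237,303)]:
    print(u,ang("scene",np.array([160+u[0]/3.75,100+u[1]/3.75]),.014 if u[0]!=237 else .036))
# calibrate bias w/ first picture: expected 49/121/193/337
for u in[(175,65),(80,148),(103,250),(272,125)]: print(u,ang("scene",np.array([160+u[0]/2.5,120+u[1]/2.5]),.014))
E
```

```text
(245, 185) (np.float64(54.66063193259), np.float64(94.16165523096599))
(130, 310) (np.float64(129.27051948101033), np.float64(89.75063734069812))
(182, 455) (np.float64(-155.71630633778793), np.float64(96.38418006996895))
(333, 283) (np.float64(-25.12417478949694), np.float64(60.568316757786796))
(237, 303) (np.float64(-18.237467193946824), np.float64(3.560515876547654))
(175, 65) (np.float64(47.27564895107662), np.float64(100.8996778664453))
(80, 148) (np.float64(124.37724998892314), np.float64(100.39554613411654))
(103, 250) (np.float64(-167.23001240652795), np.float64(102.53253718001001))
(272, 125) (np.float64(-28.50918465065574), np.float64(111.25844331372758))
```

```bash
python3 -m jog '[[0,0.3,0,0,1],[0,0.3,0,0,1],[-0.05,0.3,0,0,1],[-0.05,0.3,0.03,0,1],[-0.05,0.3,0.03,0,1],[0,0,0,0,1],[0,0,0,0,1],[0,0,0,0,1],[0,0,0,0,1],[0,0,0,0,1]]' 10
python3 -c "
from h import *
tipinfo([(64.5,-17.3,-4),(64,-21.5,-4)])"
```

```text
time: 12.35
ee_pos: [0.5798, 0.0353, 0.2199]
eef_rot: [0.746, 0.666, -0.002, -0.013]
ft_force: [-2.4, -0.1, 0.7]
width: 0.0005
t 12.35 tip wheel mm [ 65.1 -16.6  -5.4] ang -14.3 rad 67.2 F [-2.4 -0.1  0.7] w 0.0 tool yaw err 0.001
  to (64.5, -17.3, -4) tool cm [-0.1  0.1 -0.1]
  to (64, -21.5, -4) tool cm [-0.2  0.5 -0.1]
```

```bash
python3 -m jog '[[0,-0.5,0,0,1],[0,0,0,0,1],[0,0,-1.5,0,1],[0,0,-1.5,0,1],[0,0,-1.5,0,1],[0,0,-1.5,0,1],[-0.5,-2,0,0,1],[-0.5,-3,0,0,1],[-0.5,-3,0,0,1],[-0.5,-2,0,0,1]]' 10
cat > snap.py <<'E'
from h import *
import cv2,sys
tipinfo([(66,-2,-4)])
a=r.camera("scene")["pixels"][110:190,230:310,::-1];b=r.camera("top")["pixels"][160:250,190:280,::-1]
a=cv2.resize(a,(400,400),interpolation=3);b=cv2.resize(b,(400,400),interpolation=3)
cv2.imwrite(sys.argv[1],np.hstack([a,b]))
for n,o,k in(("scene",(230,110),5),("top",(190,160),400/90)):
    for d in (0,5,10): print(n,d,np.round((proj(n,O+FR@pol(.155,np.radians(d),.021))-o)*k,0))
    print("ptr",np.round((proj(n,O+FR@np.array([.16,0,.02]))-o)*k))
E
python3 snap.py pics/c5.png
```

```text
time: 13.35
ee_pos: [0.4763, 0.028, 0.2943]
eef_rot: [0.746, 0.666, 0.004, -0.01]
ft_force: [-0.0, -1.1, 1.2]
width: 0.0003
t 13.35 tip wheel mm [85.8 85.1 68.6] ang 44.8 rad 120.8 F [-0.  -1.1  1.2] w 0.0 tool yaw err 0.003
  to (66, -2, -4) tool cm [1.8 8.8 7.2]
scene 0 [211. 139.]
scene 5 [193. 123.]
scene 10 [174. 109.]
ptr [219. 133.]
top 0 [104. 177.]
top 5 [102. 200.]
top 10 [103. 224.]
ptr [ 96. 176.]
```

View pics/c5.png

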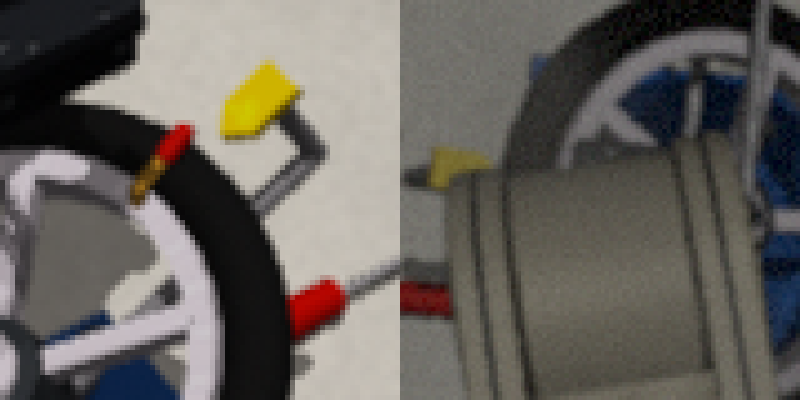

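Scene crop: red cap end at (187,128), pointer tip at (222,138); about 7° remain. I'll re-enter and finish.

```bash
python3 -m jog '[[0.5,2,0,0,1],[0.5,2,0,0,1],[0.5,2,0,0,1],[0.2,1,0,0,1],[0,0.3,0,0,1],[0,0,0,0,1],[0,0,0,0,1],[0,0,1.3,0,1],[0,0,1.3,0,1],[0,0,0,0,1]]' 10
python3 -c "
from h import *
tipinfo([(66.5,-5,-4)])"
```

```text
time: 14.45
ee_pos: [0.5549, 0.036, 0.2732]
eef_rot: [0.747, 0.665, 0.005, -0.004]
ft_force: [0.6, -0.3, -0.5]
width: 0.0005
t 14.45 tip wheel mm [89.8  7.8 41.9] ang 4.9 rad 90.1 F [ 0.6 -0.3 -0.5] w 0.0 tool yaw err -0.001
  to (66.5, -5, -4) tool cm [0.2 1.3 5.1]
```

```bash
python3 -m jog '[[0.2,0.7,0,0,1],[0,0.3,0,0,1],[0,0,0,0,1],[0,0,1.2,0,1],[0,0,1.2,0,1],[0,0,1.2,0,1],[0,0,1,0,1],[0,0,0.3,0,1],[0,0,0,0,1],[0,0,0,0,1]]' 10
python3 -c "
from h import *
tipinfo([(64.7,-15.5,-5),(62.6,-24,-5)])"
```

```text
time: 15.45
ee_pos: [0.5652, 0.0373, 0.2186]
eef_rot: [0.747, 0.665, 0.004, -0.005]
ft_force: [0.9, -0.5, 0.4]
width: 0.0005
t 15.45 tip wheel mm [64.7 -2.3 -6.6] ang -2.0 rad 64.8 F [ 0.9 -0.5  0.4] w 0.0 tool yaw err -0.001
  to (64.7, -15.5, -5) tool cm [-0.1  1.3 -0.1]
  to (62.6, -24, -5) tool cm [-0.3  2.2 -0. ]
```

```bash
python3 -m jog '[[0,0.4,-0.05,0,1],[0,0.4,-0.05,0,1],[0,0.3,0,0,1],[-0.05,0.3,0,0,1],[-0.05,0.25,0,0,1],[-0.05,0.2,0,0,1],[-0.05,0.2,0,0,1],[0,0.05,0,0,1],[0,0,0,0,1],[0,0,0,0,1]]' 10
python3 -c "
from h import *
tipinfo([(62.6,-24,-5)])"
```

```text
time: 16.45
ee_pos: [0.5861, 0.0329, 0.2199]
eef_rot: [0.747, 0.665, 0.003, -0.006]
ft_force: [-3.1, -0.3, -0.4]
width: 0.0005
t 16.45 tip wheel mm [ 63.7 -23.5  -4.5] ang -20.2 rad 67.9 F [-3.1 -0.3 -0.4] w 0.001 tool yaw err -0.001
  to (62.6, -24, -5) tool cm [-0.1  0.1  0.1]
```

```bash
python3 -m jog '[[0,-0.5,0,0,1],[0,0,0,0,1],[0,0,-1.5,0,1],[0,0,-1.5,0,1],[0,0,-1.5,0,1],[0,0,-1.5,0,1],[-0.5,-2.5,0,0,1],[-0.5,-3,0,0,1],[-0.5,-3,0,0,1],[-0.5,-3,0,0,1]]' 10
python3 snap.py pics/c6.png
```

```text
time: 17.45
ee_pos: [0.4676, 0.0275, 0.2924]
eef_rot: [0.746, 0.665, 0.01, -0.002]
ft_force: [-0.2, -0.2, 0.0]
width: 0.0005
t 17.45 tip wheel mm [83.5 93.3 67.7] ang 48.2 rad 125.2 F [-0.2 -0.2  0. ] w 0.0 tool yaw err 0.001
  to (66, -2, -4) tool cm [1.9 9.5 7.2]
scene 0 [211. 139.]
scene 5 [193. 123.]
scene 10 [174. 109.]
ptr [219. 133.]
top 0 [104. 177.]
top 5 [102. 200.]
top 10 [103. 224.]
ptr [ 96. 176.]
```

View pics/c6.png

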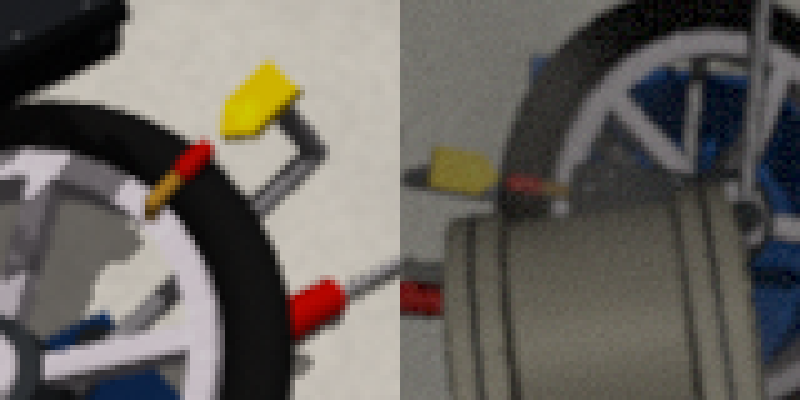

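Both views agree within about 1° (the scene cap end is at (207,147) and the top view cap end is at (507,182), in line with the pointer). I'll lift clear and hand in.

```bash
python3 -m jog '[[0,0,-1.5,0,1],[0,0,-1.5,0,1],[0,0,-1.5,0,1],[0,0,-1.5,0,1],[0,0,0,0,1],[0,0,0,0,1],[0,0,0,0,1],[0,0,0,0,1],[0,0,0,0,1],[0,0,0,0,1]]' 10
python3 -c "
from h import *
tipinfo();r.close_job()"
```

```text
time: 18.55
ee_pos: [0.4675, 0.0279, 0.361]
eef_rot: [0.746, 0.666, 0.011, 0.004]
ft_force: [-0.0, 0.5, 0.3]
width: 0.0006
t 18.55 tip wheel mm [118.1  93.2 127. ] ang 38.3 rad 150.4 F [-0.   0.5  0.3] w 0.001 tool yaw err 0.002
the job is handed in; nothing more can be done
```

The valve stem now points up the slope at the yellow pointer, about 1° short by my last pictures, and I handed the job in at 18.6 s.

I turned the wheel about 156° clockwise with the closed fingertips in the half above the fork bar. The first push was on one spoke. I then lifted out and moved behind the next spoke, which took two pushes with a look in between. The force reading stayed at or below about 3 N each time I read it.

- **Last pictures:** they were taken after the fingers were out of the wheel. The two cameras put the stem 0.7° (scene) and 1.1° (top) short of straight up. I judged that close enough and did not nudge it again.
- **Hand-in:** after those pictures I only lifted the fingers higher, well above the wheel, and the force reading was near zero. I took no picture after that, so I did not check separately that the wheel was still at hand-in.
- **Disagreement:** halfway through, angles estimated from the spokes scattered by several degrees. I used the cap-to-pointer comparison instead.

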